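Level the rocking tray with the two steel spigots

ROBOT

A 6-joint arm with a two-finger parallel gripper is mounted at the origin on the work surface. World frame = base frame: x ahead of the robot, y to its left, z up, the work surface at z = 0. Lengths are in mm, angles in rad, forces in N, time in s.
With the tool pointing down it reaches from about 350 to 875 mm from the base axis. Payload 4.2 kg.
Tool frame: the origin (TCP) lies between the finger pads; the fingertips stand 25 mm ahead of it and the grasp point (between the pads) lies 6 mm ahead of it; z points along the fingers, y is the line along which they close (so a half turn about z gives the same grasp; the last joint's range is limited). The gripper opens to 85 mm and grips with 20 to 120 N. Pads are 22 mm wide; open, the fingers measure 114 mm over their backs; the gripper's body (76 mm by 85 mm) begins 54 mm behind the grasp point. The pads swing forward as they close: fully open they stand 13 mm farther back than shut.
Start: joints at [-0.998, 0.385, 0.008, 0, -1.194, -0.259], TCP at [192.937, -594.453, 256.312] pointing down, gripper open.
Joint ranges: [-3.14, 3.14], [-1.21, 2.06], [-1.07, 1.41], [-3.16, 2.05], [-2.99, -0.16], [-3.1, 3.1]. Speed limits (rad/s): [2.79, 2.79, 3.14, 3.14, 3.14, 3.14].

INTERFACE

Orientations are given as a unit quaternion [x, y, z, w].
In Python, from bench import read_state, get_image, job_done gives the robot as it stands.
- The arm moves only by the tool play_rows, never from a script. Its argument "series" is a list of rows, each a list of 6 numbers: the shift along the world's x, y, z in mm, then the turn, a rotation vector about the world's x, y, z in units of 6 degrees (1.0 is 6 degrees). A call has 1 to 20 rows; each row shifts and turns the commanded pose from where the row before left it; what a row does not reach is not made up. A row lasts 1/12 s, in which the tool goes at most 41.7 mm and 7.16 degrees, less where a joint would pass 70% of its speed; a pose out of reach is approached as far as the arm can. A call is refused whole if a number of a shift passes 41.7 or a number of a turn 1, either way. A call with a gripper value outside its range is refused whole. "gripper" is the opening, from 0 (shut) to 1 (fully open), set as the call begins (left out, the last holds). The fingers move at their own pace and stop on an object; the grip force is fixed at half the most. Time passes only in rows, so rows that do not move let the fingers close. It gives the time, the measured TCP pose, the force, the opening and the grip force at its end, in the units of the state.
- read_state(): the state, without advancing time (a new reading comes with each control period).
- get_image(name): name is "scene" or "side" or "wrist"; returns a dict with "image" (384x512x3 uint8, red, green, blue), "fx", "fy", "cx", "cy" (pixels), "eye" and "rotation" of the camera in the world. Camera axes: x right, y down, z forward; pixel columns grow to the right and rows downward; lengths in mm; the calibration is good to about 2 mm. A picture is of the moment at which its call begins. There is no depth.
- job_done(): hands the job in; it is judged then, once.
The state is a dict: "clock": time; "joints": joint angles; "joint_vel": joint speeds; "joint_efforts": joint torques, N m; "position": TCP position; "ee_rot": TCP orientation; "contact_force": force on the tool from outside, world axes, zero at the start; "wrist_torque": the same for the moment, N m; "gripper_width": finger opening in mm; "grasp_force": force on a finger pad.
Only numpy, scipy, OpenCV 4.12 (cv2) and the standard library are available. Lean on these libraries where they do the work, as an engineer would, in place of code of your own. Each camera call takes 0.05 s, during which the arm holds its last target. There are 200 camera calls.

TASK

The two tall bright-steel tube spigots are a matched pair for the manifold: stand one upright, flange down, in each yellow-floored end pocket of the blue rocking tray, so that the tray stays level with both let go. Set each one down in its pocket rather than dropping it in, and leave the brass spigot, the green plug and the red magnet square where they are on the bench.

Things in the scene. Friction and masses are not known exactly. Their poses are not given: they have to be found in the camera images.
- spigot_a: One of two identical bright grey steel tube spigots. Flange 56 mm across, 18 mm high, at the bottom; above it a neck 36 mm across up to 70 mm in all, with a black 26 mm spot (the bore) on top. Origin: centre of the underside; z up along the neck; round, so its yaw means nothing. Stands upright on the bench at the start. 400 g (within 3 percent).
- spigot_b: The other, identical bright grey steel spigot; either may go in either pocket. Flange 56 mm across, 18 mm high, at the bottom; above it a neck 36 mm across up to 70 mm in all, with a black 26 mm spot (the bore) on top. Origin: centre of the underside; z up along the neck; round, so its yaw means nothing. Stands upright on the bench at the start. 400 g (within 3 percent).
- tray: Blue tray, 104 x 316 mm. Origin: its centre on the pivot, 75 mm over the bench; x along the pivot, y along its length, z up. Starts empty and level; rocks about x up to 14 degrees each way against a 1.2 N m/rad spring. One spigot alone tips it to its stop (that pocket sinks 26 mm, the other rises 26 mm) and does not slide; the second levels it. The grey stand's cheeks beside its middle end below its rims.
- pocket_1 (a point): Centre of the yellow floor of the tray's pocket at its +y end: 108 mm from the tray's origin along +y and 6 mm up. Axes as the tray's; rocks with it. Pocket: inside 92 mm along x, 90 mm along y, walls 6 mm thick, rims 12 mm above the floor. A solid blue bridge level with the rims parts the pockets.
- pocket_2 (a point): The same for the other pocket, at the tray's -y end: 108 mm from the tray's origin along -y and 6 mm up. Same sizes.
- brass_spigot: Bystander: brass-yellow spigot of the same shape but only 45 mm high, flange 56 mm across, neck 36 mm. Origin: centre of the underside. Must stay where it is.
- green_plug: Bystander: green plastic plug of the same size as the steel spigots (70 mm high, flange 56 mm, neck 36 mm), but far too light. Origin: centre of the underside. Must stay where it is.
- magnet: Bystander: red L-shaped welding magnet lying flat, legs 80 mm long and 24 mm wide, 16 mm thick. Origin: middle of the L's 80 mm square, at the underside. Must stay where it is.
Things that resemble listed ones, but are neither listed nor needed, are in the scene too. What is shaped like the spigot_a but purple is not meant. What is shaped like the spigot_b but pink is not meant.

How it is judged (in metres and radians):
At the end, for the whole second after the job is handed in: One steel spigot stands in each end pocket of the tray (its centre within 22 mm of the pocket's centre along each tray axis, its underside on the pocket floor within 8 mm, its axis within 7 degrees of the tray's), the tray is level within 7 degrees, and spigots and tray are at rest (((x of spigot_a in the frame of tray between -0.022 and 0.022 m and y of spigot_a in the frame of tray between 0.086 and 0.13 m and z of spigot_a in the frame of tray between -0.002 and 0.014 m and angle between the z axis of each of spigot_a, spigot_b and the z axis of tray, either way round below 0.12 rad and x of spigot_b in the frame of tray between -0.022 and 0.022 m and y of spigot_b in the frame of tray between -0.13 and -0.086 m and z of spigot_b in the frame of tray between -0.002 and 0.014 m) or (x of spigot_a in the frame of tray between -0.022 and 0.022 m and y of spigot_a in the frame of tray between -0.13 and -0.086 m and z of spigot_a in the frame of tray between -0.002 and 0.014 m and angle between the z axis of each of spigot_a, spigot_b and the z axis of tray, either way round below 0.12 rad and x of spigot_b in the frame of tray between -0.022 and 0.022 m and y of spigot_b in the frame of tray between 0.086 and 0.13 m and z of spigot_b in the frame of tray between -0.002 and 0.014 m)) and angle between tray's own z axis and vertical below 0.12 rad and linear speed of each of spigot_a, spigot_b below 0.02 m/s and angular speed of tray below 0.1 rad/s); the robot touches nothing.
It fails at once if the brass spigot is moved more than 30 mm (distance of brass_spigot from where it was at the start of the episode above 0.03 m).
It fails at once if the green plug is moved more than 30 mm (distance of green_plug from where it was at the start of the episode above 0.03 m).
It fails at once if the red magnet square is moved more than 30 mm (distance of magnet from where it was at the start of the episode above 0.03 m).
It fails at once if a steel spigot is let go with its underside more than 30 mm above the tray's pocket floor (dropped) (contact force between spigot_a and the fingers below 0.05 N and z of spigot_a in the frame of tray above 0.036 m).
It fails at once if a steel spigot is let go with its underside more than 30 mm above the tray's pocket floor (dropped) (contact force between spigot_b and the fingers below 0.05 N and z of spigot_b in the frame of tray above 0.036 m).
It also fails if it takes over 58 s, if anything falls off the work surface, if the arm or the gripper's body presses on something with over 40 N, if the wrist force passes 120 N, or if a joint passes its speed limit or range.

## Working session

There is one attempt and no reset: what is moved stays moved. The work goes in short steps, Python scripts to look and compute and a tool call to move; the robot and the scene stay as the last step left them, time stands still between calls to the robot, and variables do not carry over. Pictures are saved under pics/ and viewed, at most 10 in all, crops included, and the job is handed in when it is done.

Besides the shell and the picture viewer there is one more tool, called by a JSON object that holds its "api" and its "payload". play_rows: Moves the arm, as the interface text tells. Its arguments: {"type":"object","properties":{"series":{"type":"array","items":{"type":"array","items":{"type":"number"}}},"gripper":{"type":"number"}},"required":["series"]}

```bash
mkdir -p pics; cat > h.py <<'E'
from bench import *
import numpy as np, cv2
def snap(n,f):
    d=get_image(n); cv2.imwrite(f,d["image"][:,:,::-1]); np.savez(f+'.npz',**{k:np.array(v) for k,v in d.items()}); return d
def pt(d,u,v,z):
    r=np.array(d["rotation"])@np.array([(u-d["cx"])/d["fx"],(v-d["cy"])/d["fy"],1]); e=np.array(d["eye"])
    return e+r*(z-e[2])/r[2]
def proj(d,p):
    c=np.array(d["rotation"]).T@(np.array(p)-np.array(d["eye"])); return float(d["fx"]*c[0]/c[2]+d["cx"]),float(d["fy"]*c[1]/c[2]+d["cy"])
E
python3 - <<'E'
from h import *
for n in("scene","side"):
    d=snap(n,f"pics/{n}0.png"); print(n,d["eye"],np.round(d["rotation"],3).tolist(),d["fx"])
s=read_state();print(s["position"],s["ee_rot"],s["gripper_width"])
E
```

```text
scene [938.31707337 793.21605842 823.48605836] [0.215, 0.887, -0.397, -0.099] 405.5649778467337
side [ 44.76980229 558.64595935 701.83921453] [-0.363, 0.837, -0.379, 0.153] 360.47376811487504
[ 192.78970834 -594.04436583  255.33227399] [-1.56171767e-01  9.87729447e-01  9.39157143e-04 -1.91597968e-04] 85.19068747514675
```

View pics/scene0.png

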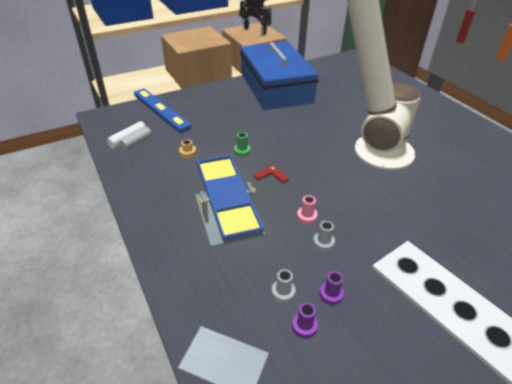

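View pics/side0.png

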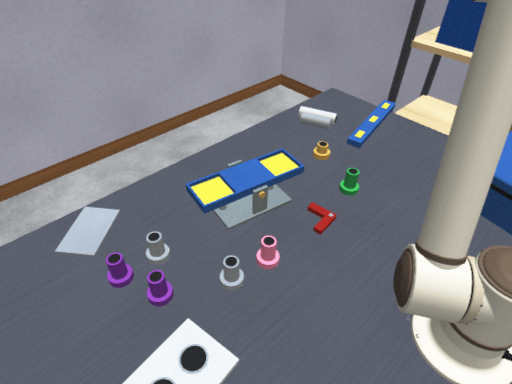

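The scene picture shows the steel spigots at (285,276) and (326,228) (bores), and the tray's yellow floors at (218,169) and (239,220). The side picture has the spigots at (155,237) and (231,262), and the floors at (212,191) and (280,165). The rotation is a quaternion.

```bash
sed -i 's/^import numpy as np, cv2/import numpy as np, cv2\nfrom scipy.spatial.transform import Rotation as R/; s/np.array(d\["rotation"\])/R.from_quat(d["rotation"]).as_matrix()/' h.py
python3 - <<'E'
from h import *
bores={"scene":[(285,274),(326,227)],"side":[(154,237),(231,261)]}
oth={"scene":dict(pink=(308,200),pur1=(334,277),pur2=(306,310),green=(242,136),brass=(187,144)),"side":dict(pink=(268,242),pur1=(156,277),pur2=(116,259),green=(352,173),brass=(322,146))}
for n in bores:
    z=np.load(f"pics/{n}0.png.npz"); d={k:z[k] for k in z}; im=d["image"].astype(int)
    dark=(im.max(2)<50).astype(np.uint8)
    k,lab,st,ce=cv2.connectedComponentsWithStats(dark)
    for b in bores[n]:
        c=[i for i in range(1,k) if 5<st[i,4]<400 and np.hypot(*(ce[i]-b))<10]
        for i in c: print(n,"bore",ce[i].round(1),st[i,4],pt(d,*ce[i],70).round(1))
    y=((im[:,:,0]>170)&(im[:,:,1]>170)&(im[:,:,2]<130)).astype(np.uint8)
    k,lab,st,ce=cv2.connectedComponentsWithStats(y)
    for i in range(1,k):
        if st[i,4]>150: print(n,"yel",ce[i].round(1),st[i,4],pt(d,*ce[i],81).round(1))
    for m,p in oth[n].items(): print(n,m,pt(d,*p,45 if m=="brass" else 70).round(0))
    # tray rim outer corners by blue mask min area hull
    b=((im[:,:,2]>im[:,:,0]+50)&(im[:,:,2]>90)).astype(np.uint8)|y
    k,lab,st,ce=cv2.connectedComponentsWithStats(b)
    q=(250-20,200) if n=="scene" else (246,180)
    l=lab[q[1],q[0]]; cs,_=cv2.findContours((lab==l).astype(np.uint8),0,2)
    r=cv2.approxPolyDP(cv2.convexHull(cs[0]),5,True)[:,0]
    for c in r: print("corner",c,pt(d,*c,93).round(0))
E
```

```text
scene pink [419. 147.  70.]
scene pur1 [509. 388.  70.]
scene pur2 [612. 430.  70.]
scene green [ 440. -214.   70.]
scene brass [ 607. -288.   45.]
corner [231 155] [ 530. -107.   93.]
corner [263 227] [588. 198.  93.]
corner [223 237] [690. 183.  93.]
corner [197 160] [ 631. -130.   93.]
side bore [153.4 236. ] 45 [606.5 334.6  70. ]
side bore [230.8 260.7] 58 [430.5 249.6  70. ]
side yel [278.5 163.6] 464 [595.3 -72.7  81. ]
side yel [211.6 189.8] 641 [634.2 140.7  81. ]
side pink [413. 152.  70.]
side pur1 [504. 392.  70.]
side pur2 [603. 430.  70.]
side green [ 433. -208.   70.]
side brass [ 598. -284.   45.]
corner [304 166] [ 529. -106.   93.]
corner [204 213] [568. 215.  93.]
corner [185 184] [688. 185.  93.]
corner [281 148] [ 633. -122.   93.]
```

Tray centre is about (609,38) with yaw about -10.6°. Pocket 1 is near (629,144), pocket 2 near (589,-68). Spigot A is near (606,335), B near (430,250). I'll move over spigot A and turn the closing line roughly along tray x.

{"api": "play_rows", "payload": {"series": [[12,27,0,0,0,0.5],[12,27,0,0,0,0.5],[12,27,0,0,0,0.5],[12,27,0,0,0,0.5],[12,27,0,0,0,0.5],[12,27,0,0,0,0.5],[12,27,0,0,0,0.5],[12,27,0,0,0,0.5],[12,27,0,0,0,0.5],[12,27,0,0,0,0.5],[12,27,0,0,0,0.5],[12,27,0,0,0,0.5],[12,27,0,0,0,0.5],[12,27,0,0,0,0.5],[12,27,0,0,0,0.5],[12,27,0,0,0,0.5],[12,27,0,0,0,0.5],[12,27,0,0,0,0.5],[12,27,0,0,0,0.5],[12,27,0,0,0,0.5]], "gripper": 1}}

```text
clock: 1.77
position: [432.9, -53.0, 256.1]
ee_rot: [-0.63, 0.776, 0.0, -0.0]
contact_force: [0.9, -0.2, 0.0]
gripper_width: 85.4
grasp_force: 0.0
```

{"api": "play_rows", "payload": {"series": [[12,27,0,0,0,0],[12,27,0,0,0,0],[12,27,0,0,0,0],[12,27,0,0,0,0],[12,27,0,0,0,0],[12,27,0,0,0,0],[12,27,0,0,0,0],[12,27,0,0,0,0],[12,27,0,0,0,0],[12,27,0,0,0,0],[12,27,0,0,0,0],[12,27,0,0,0,0],[0,0,0,0,0,0],[0,0,0,0,0,0]]}}

```text
clock: 2.93
position: [576.8, 270.6, 254.7]
ee_rot: [-0.63, 0.777, 0.0, -0.001]
contact_force: [-0.3, -0.5, -0.5]
gripper_width: 84.9
grasp_force: 0.0
```

```bash
python3 - <<'E'
from h import *
s=read_state();print(s["position"],R.from_quat(s["ee_rot"]).as_matrix().round(3).tolist(),s["contact_force"],s["clock"])
d=snap("wrist","pics/w1.png");print(d["eye"])
for n in [(606.5,334.6,70),(430.5,249.6,70),(629,144,81),(589,-68,81)]:print(n,proj(d,n))
z=np.load("pics/scene0.png.npz"); c={k:z[k] for k in z}
print(pt(c,285,274,70),pt(c,326,227,70))
E
```

```text
[576.78019388 270.64472126 254.67343198] [[-0.207, -0.978, -0.002], [-0.978, 0.207, -0.001], [0.002, 0.002, -1.0]] [-0.29711213 -0.52030935 -0.5186971 ] 2.9333
[558.40380259 187.72576061 372.39059799]
(606.5, 334.6, 70) (240.89808556331812, 225.5664809521151)
(430.5, 249.6, 70) (385.1997076847552, 123.81554251850784)
(629, 144, 81) (172.34306057308515, 58.18994317175199)
(589, -68, 81) (135.63403314536296, -281.5083939035485)
[603.1103844  330.42858317  70.        ] [434.0536459  252.34243615  70.        ]
```

View pics/w1.png

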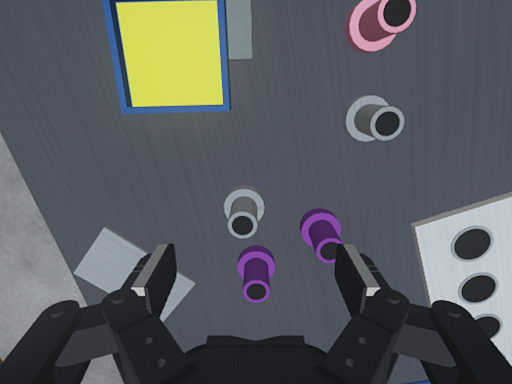

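The wrist view shows spigot A's bore at (241,225) and B's at (387,123), matching predictions. I'll now descend onto A.

{"api": "play_rows", "payload": {"series": [[10,21,-15,0,0,0],[10,21,-15,0,0,0],[10,22,-15,0,0,0],[0,0,-25,0,0,0],[0,0,-25,0,0,0],[0,0,-25,0,0,0],[0,0,-20,0,0,0],[0,0,-20,0,0,0],[0,0,-20,0,0,0],[0,0,-18,0,0,0],[0,0,0,0,0,0],[0,0,0,0,0,0],[0,0,0,0,0,0]]}}

```text
clock: 4.07
position: [607.6, 333.3, 59.9]
ee_rot: [-0.629, 0.777, -0.0, 0.001]
contact_force: [0.8, -0.0, 0.6]
gripper_width: 85.6
grasp_force: 0.0
```

{"api": "play_rows", "payload": {"series": [[0,0,0,0,0,0],[0,0,0,0,0,0],[0,0,0,0,0,0],[0,0,0,0,0,0],[0,0,0,0,0,0],[0,0,0,0,0,0],[0,0,0,0,0,0],[0,0,0,0,0,0],[0,0,0,0,0,0],[0,0,0,0,0,0]], "gripper": 0}}

```text
clock: 4.9
position: [607.0, 333.9, 59.3]
ee_rot: [-0.629, 0.777, -0.0, 0.0]
contact_force: [-2.4, 0.2, 4.5]
gripper_width: 34.0
grasp_force: 60.2
```

{"api": "play_rows", "payload": {"series": [[0,0,15,0,0,0],[0,0,30,0,0,0],[0,0,35,0,0,0],[0,0,35,0,0,0],[0,0,35,0,0,0],[3,-22,0,-0.286,0.054,0],[3,-22,0,-0.286,0.054,0],[3,-22,0,-0.286,0.054,0],[3,-22,0,-0.286,0.054,0],[3,-22,0,-0.286,0.054,0],[3,-22,0,-0.286,0.054,0],[3,-22,0,-0.286,0.054,0],[3,-23,0,-0.286,0.054,0],[0,0,0,0,0,0],[0,0,0,0,0,0],[0,0,0,0,0,0]]}}

```text
clock: 6.23
position: [631.1, 155.8, 207.7]
ee_rot: [-0.624, 0.772, -0.079, -0.093]
contact_force: [0.1, -0.3, -3.8]
gripper_width: 34.3
grasp_force: 60.7
```

```bash
python3 - <<'E'
from h import *
s=read_state();print(s["position"],R.from_quat(s["ee_rot"]).as_matrix().round(3).tolist(),s["contact_force"],s["clock"])
c=snap("side","pics/s1.png");d=snap("wrist","pics/w2.png")
im=np.hstack([c["image"],d["image"]])[:,:,::-1]; cv2.imwrite("pics/c2.png",cv2.resize(im,(800,300),interpolation=cv2.INTER_AREA))
t=np.array([609,38]);Y=np.array([.184,.983]);X=np.array([.983,-.184])
for a,b in((-46,153),(46,153),(-46,63),(46,63)): print(a,b,proj(d,[*(t+a*X+b*Y),93]))
E
```

```text
[631.08653147 155.83057857 207.73990609] [[-0.203, -0.978, -0.046], [-0.949, 0.208, -0.238], [0.242, -0.005, -0.97]] [ 0.07243208 -0.31090511 -3.82888048] 6.2333
-46 153 (306.0168405789829, 255.60577326975186)
46 153 (205.33347993145364, 257.7401642937724)
-46 63 (305.2688719696113, 156.38927348322642)
46 63 (201.25199262728276, 158.90051273530287)
```

View pics/c2.png

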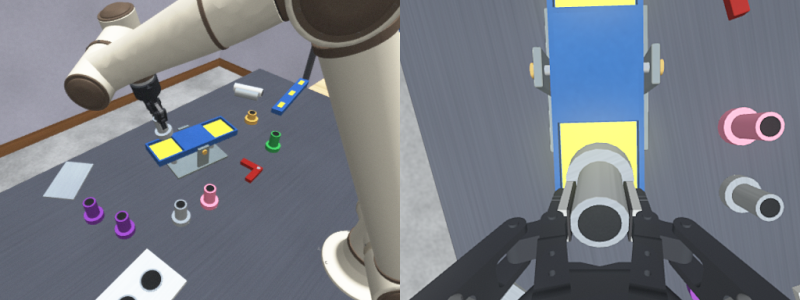

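The view on the right shows the pocket's inner edges where predicted (about x 205–303, y 156 px), with the spigot held tilted above the pocket. Lowering now.

{"api": "play_rows", "payload": {"series": [[0,0,-20,0,0,0],[0,0,-20,0,0,0],[0,0,-15,0,0,0],[0,0,-5,0,0,0],[0,0,-5,0,0,0],[0,0,-5,0,0,0],[0,0,-5,0,0,0],[0,0,-5,0,0,0],[0,0,-3,0,0,0],[0,0,-3,0,0,0],[0,0,-3,0,0,0],[0,0,0,0,0,0],[0,0,0,0,0,0],[0,0,0,0,0,0]]}}

```text
clock: 7.5
position: [631.1, 156.6, 119.6]
ee_rot: [-0.625, 0.772, -0.079, -0.092]
contact_force: [1.4, -0.9, -2.9]
gripper_width: 33.5
grasp_force: 60.7
```

{"api": "play_rows", "payload": {"series": [[0,0,-2,0,0,0],[0,0,-2,0,0,0],[0,0,-1,0,0,0],[0,0,0,0,0,0],[0,0,0,0,0,0]]}}

```text
clock: 7.92
position: [631.0, 156.6, 114.3]
ee_rot: [-0.625, 0.771, -0.079, -0.093]
contact_force: [-0.6, -0.7, -1.2]
gripper_width: 34.5
grasp_force: 60.7
```

{"api": "play_rows", "payload": {"series": [[0,0,-1,0,0,0],[0,0,-1,0,0,0],[0,0,0,0,0,0],[0,0,0,0,0,0]]}}

```text
clock: 8.25
position: [630.9, 156.5, 112.5]
ee_rot: [-0.625, 0.771, -0.079, -0.093]
contact_force: [-0.5, -1.3, -0.2]
gripper_width: 33.9
grasp_force: 61.3
```

```bash
python3 - <<'E'
from h import *
s=read_state();print(s["position"],s["contact_force"],s["clock"])
c=snap("scene","pics/s2.png")
cv2.imwrite("pics/s2c.png",cv2.resize(c["image"][120:270,150:350,::-1],(800,600),interpolation=cv2.INTER_CUBIC))
E
```

```text
[630.93750135 156.49709293 112.46907626] [-0.51587844 -1.31986452 -0.20244221] 8.25
```

View pics/s2c.png

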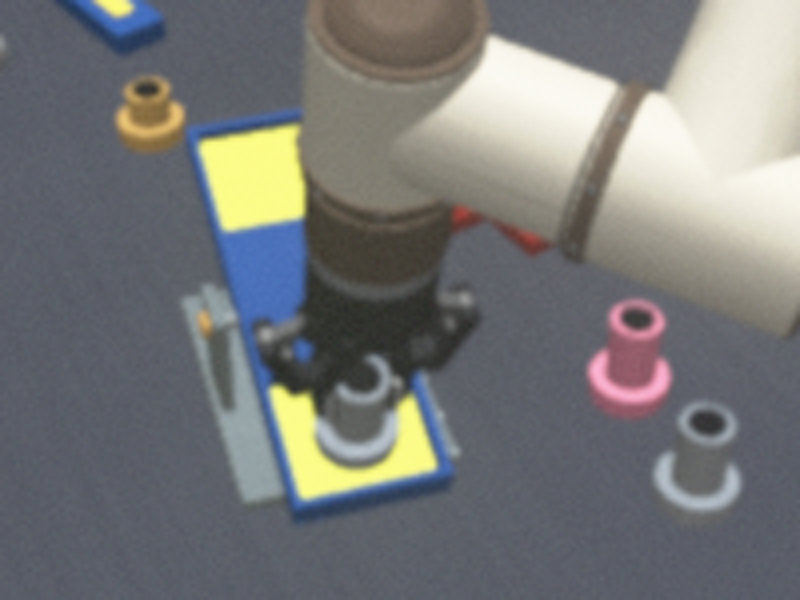

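Crop shows spigot A's flange in the sunken pocket (at ~(357,430) in crop), tray tilted to its stop; weight has left the wrist. Release and back off along the tool axis.

{"api": "play_rows", "payload": {"series": [[0,0,0,0,0,0],[0,0,0,0,0,0],[0,0,0,0,0,0],[0,0,0,0,0,0],[0,0,0,0,0,0],[0,0,0,0,0,0],[0,0,0,0,0,0],[0,0,0,0,0,0],[0,0,0,0,0,0],[0,0,0,0,0,0]], "gripper": 1}}

```text
clock: 9.13
position: [630.9, 156.6, 112.3]
ee_rot: [-0.625, 0.771, -0.079, -0.093]
contact_force: [0.3, -0.3, 0.7]
gripper_width: 85.6
grasp_force: 0.0
```

{"api": "play_rows", "payload": {"series": [[0.5,2.5,10,0,0,0],[1,5,20,0,0,0],[1,6,25,0,0,0],[1,6,25,0,0,0],[1,6,25,0,0,0],[0,0,20,0,0,0],[0,0,0,0,0,0],[0,0,0,0,0,0]]}}

```text
clock: 9.8
position: [635.9, 182.6, 239.6]
ee_rot: [-0.625, 0.772, -0.079, -0.091]
contact_force: [-0.1, -0.1, -0.9]
gripper_width: 85.2
grasp_force: 0.0
```

```bash
python3 - <<'E'
from h import *
s=read_state();print(s["position"],s["ee_rot"],s["contact_force"],s["clock"])
c=snap("scene","pics/s3.png");d=snap("wrist","pics/w3.png")
a=cv2.resize(c["image"][120:270,150:350,::-1],(400,300),interpolation=cv2.INTER_CUBIC)
cv2.imwrite("pics/c3.png",np.hstack([a,cv2.resize(d["image"][:,:,::-1],(400,300))]))
E
```

```text
[635.88592252 182.63058237 239.58227315] [-0.62458275  0.77166417 -0.07884647 -0.09063127] [-0.09233824 -0.12451317 -0.91276527] 9.8
```

View pics/c3.png

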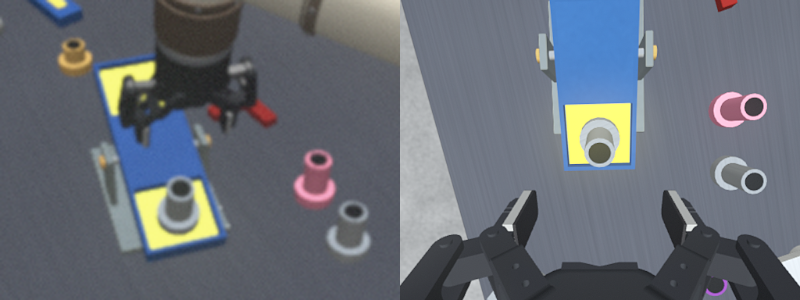

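Spigot A stands centred in its sunken pocket: wrist crop at (599,145), pocket x 566–631, y 105–163. Next, spigot B at about (430,250).

{"api": "play_rows", "payload": {"series": [[-20.5,6.7,0,0.229,-0.043,0],[-20.5,6.7,0,0.229,-0.043,0],[-20.5,6.7,0,0.229,-0.043,0],[-20.5,6.7,0,0.229,-0.043,0],[-20.5,6.7,0,0.229,-0.043,0],[-20.5,6.7,0,0.229,-0.043,0],[-20.5,6.7,0,0.229,-0.043,0],[-20.5,6.7,0,0.229,-0.043,0],[-20.5,6.7,0,0.229,-0.043,0],[-20.5,6.7,0,0.229,-0.043,0],[0,0,-25,0,0,0],[0,0,-25,0,0,0],[0,0,-20,0,0,0],[0,0,0,0,0,0],[0,0,0,0,0,0]]}}

```text
clock: 11.15
position: [429.9, 248.2, 166.1]
ee_rot: [-0.629, 0.777, -0.0, -0.002]
contact_force: [0.2, 0.4, 1.3]
gripper_width: 85.4
grasp_force: 0.0
```

{"api": "play_rows", "payload": {"series": [[0,0,-20,0,0,0],[0,0,-20,0,0,0],[0,0,-20,0,0,0],[0,0,-20,0,0,0],[0,0,-20,0,0,0],[0,0,-10,0,0,0],[0,0,0,0,0,0],[0,0,0,0,0,0],[0,0,0,0,0,0]]}}

```text
clock: 11.9
position: [431.5, 249.9, 58.7]
ee_rot: [-0.629, 0.777, 0.0, 0.001]
contact_force: [0.7, 0.1, 0.5]
gripper_width: 85.5
grasp_force: 0.0
```

{"api": "play_rows", "payload": {"series": [[0,0,0,0,0,0],[0,0,0,0,0,0],[0,0,0,0,0,0],[0,0,0,0,0,0],[0,0,0,0,0,0],[0,0,0,0,0,0],[0,0,0,0,0,0],[0,0,0,0,0,0],[0,0,0,0,0,0],[0,0,0,0,0,0]], "gripper": 0}}

```text
clock: 12.73
position: [430.5, 249.2, 57.9]
ee_rot: [-0.629, 0.777, 0.0, 0.0]
contact_force: [-2.2, -0.3, 6.2]
gripper_width: 34.4
grasp_force: 59.4
```

{"api": "play_rows", "payload": {"series": [[0,0,15,0,0,0],[0,0,30,0,0,0],[0,0,35,0,0,0],[0,0,35,0,0,0],[0,0,35,0,0,0],[0,0,20,0,0,0],[13.2,-26.4,0,0,0,0],[13.2,-26.4,0,0,0,0],[13.2,-26.4,0,0,0,0],[13.2,-26.4,0,0,0,0],[13.2,-26.4,0,0,0,0],[13.2,-26.4,0,0,0,0],[13.2,-26.4,0,0,0,0],[13.2,-26.4,0,0,0,0],[13.2,-26.4,0,0,0,0],[13.2,-26.4,0,0,0,0],[13.2,-26.4,0,0,0,0],[13.2,-26.4,0,0,0,0],[0,0,0,0,0,0],[0,0,0,0,0,0]]}}

```text
clock: 14.4
position: [588.1, -69.1, 225.0]
ee_rot: [-0.628, 0.778, 0.002, -0.002]
contact_force: [-0.4, 0.7, -3.6]
gripper_width: 34.2
grasp_force: 61.2
```

{"api": "play_rows", "payload": {"series": [[0,0,-15,0,0,0],[0,0,-15,0,0,0],[0,0,-10,0,0,0],[0,0,0,0,0,0],[0,0,0,0,0,0]]}}

```text
clock: 14.82
position: [588.2, -67.2, 186.6]
ee_rot: [-0.63, 0.777, 0.001, -0.001]
contact_force: [0.0, 0.2, -2.4]
gripper_width: 34.3
grasp_force: 61.2
```

```bash
python3 - <<'E'
from h import *
s=read_state();print(s["position"],s["ee_rot"],s["contact_force"],s["clock"])
c=snap("side","pics/s4.png");d=snap("wrist","pics/w4.png")
a=cv2.resize(c["image"][80:260,140:380,::-1],(400,300),interpolation=cv2.INTER_CUBIC)
cv2.imwrite("pics/c4.png",np.hstack([a,cv2.resize(d["image"][:,:,::-1],(400,300))]))
E
```

```text
[588.23854181 -67.16630629 186.5911106 ] [-6.29598114e-01  7.76920116e-01  6.59979929e-04 -9.55669755e-04] [ 0.01617153  0.19801715 -2.39671656] 14.8167
```

View pics/c4.png

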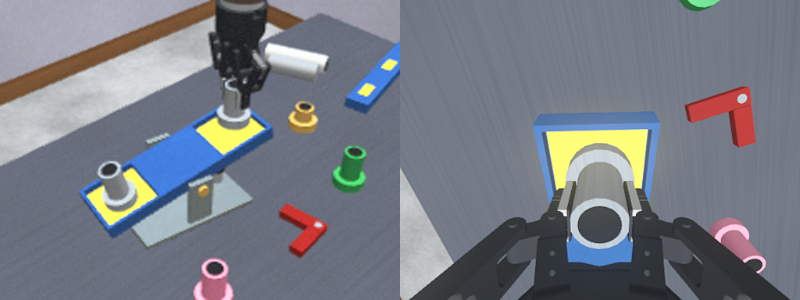

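B is over the raised pocket, centred in x between the rims (wrist crop 548–650 at the top, spigot at 600), and A is seated at the left end. I'll lower B slowly until the tray is level.

{"api": "play_rows", "payload": {"series": [[0,0,-5,0,0,0],[0,0,-5,0,0,0],[0,0,-4,0,0,0],[0,0,-4,0,0,0],[0,0,-4,0,0,0],[0,0,-4,0,0,0],[0,0,-4,0,0,0],[0,0,-4,0,0,0],[0,0,-4,0,0,0],[0,0,-3,0,0,0],[0,0,-3,0,0,0],[0,0,-2,0,0,0],[0,0,0,0,0,0],[0,0,0,0,0,0],[0,0,0,0,0,0]]}}

```text
clock: 16.17
position: [588.9, -67.7, 141.5]
ee_rot: [-0.629, 0.777, 0.0, 0.0]
contact_force: [-0.5, -1.8, -1.0]
gripper_width: 34.1
grasp_force: 61.2
```

```bash
python3 - <<'E'
from h import *
s=read_state();print(s["position"],s["ee_rot"],s["contact_force"],s["wrist_torque"],s["clock"])
c=snap("side","pics/s5.png");d=snap("wrist","pics/w5.png")
a=cv2.resize(c["image"][80:260,140:380,::-1],(400,300),interpolation=cv2.INTER_CUBIC)
cv2.imwrite("pics/c5.png",np.hstack([a,cv2.resize(d["image"][:,:,::-1],(400,300))]))
E
```

```text
[588.91037433 -67.74982159 141.48801505] [-6.29233351e-01  7.77216433e-01  7.21802134e-05  2.94063427e-05] [-0.48127792 -1.84899082 -1.0395441 ] [-0.70500661  0.07255226  0.03522153] 16.1667
```

View pics/c5.png

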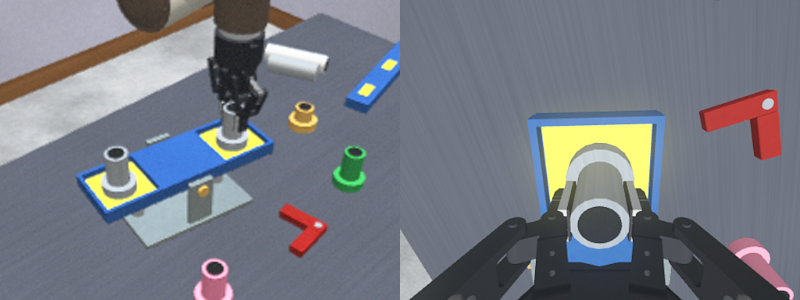

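The tray is nearly level, with A upright at the left and B's flange in the right pocket. Down the last ~2.5 mm, then release.

{"api": "play_rows", "payload": {"series": [[0,0,-1,0,0,0],[0,0,-1,0,0,0],[0,0,-1,0,0,0],[0,0,0,0,0,0],[0,0,0,0,0,0],[0,0,0,0,0,0]]}}

```text
clock: 16.77
position: [588.9, -67.9, 138.6]
ee_rot: [-0.629, 0.777, 0.0, -0.0]
contact_force: [-0.8, -3.1, 2.2]
gripper_width: 33.8
grasp_force: 61.4
```

{"api": "play_rows", "payload": {"series": [[0,0,0,0,0,0],[0,0,0,0,0,0],[0,0,0,0,0,0],[0,0,0,0,0,0],[0,0,0,0,0,0],[0,0,0,0,0,0],[0,0,0,0,0,0],[0,0,0,0,0,0],[0,0,0,0,0,0],[0,0,0,0,0,0]], "gripper": 1}}

```text
clock: 17.6
position: [588.8, -67.7, 138.3]
ee_rot: [-0.629, 0.777, 0.0, -0.0]
contact_force: [-0.1, -0.0, -0.0]
gripper_width: 85.7
grasp_force: 0.0
```

{"api": "play_rows", "payload": {"series": [[0,0,8,0,0,0],[0,0,15,0,0,0],[0,0,25,0,0,0],[0,0,30,0,0,0],[0,0,30,0,0,0],[0,0,30,0,0,0],[-10,0,30,0,0,0],[-20,0,0,0,0,0],[-30,0,0,0,0,0],[-30,0,0,0,0,0],[-20,0,0,0,0,0],[0,0,0,0,0,0],[0,0,0,0,0,0],[0,0,0,0,0,0],[0,0,0,0,0,0],[0,0,0,0,0,0]]}}

```text
clock: 18.93
position: [479.6, -67.7, 306.0]
ee_rot: [-0.629, 0.777, 0.0, -0.0]
contact_force: [0.3, -0.1, 0.4]
gripper_width: 85.5
grasp_force: 0.0
```

```bash
python3 - <<'E'
from h import *
s=read_state();print(s["position"],s["clock"])
c=snap("side","pics/s6.png");d=snap("scene","pics/w6.png")
a=cv2.resize(c["image"][80:260,140:380,::-1],(400,300),interpolation=cv2.INTER_CUBIC)
cv2.imwrite("pics/c6.png",np.hstack([a,cv2.resize(d["image"][120:270,150:350,::-1],(400,300))]))
E
```

```text
[479.62660024 -67.68975625 306.02296829] 18.9333
```

View pics/c6.png

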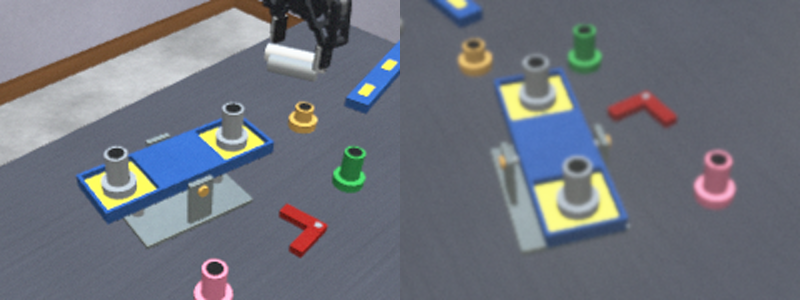

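Both spigots stand in their pockets and the tray looks level. I'll compare the tray corners with the starting picture, then hand in.

{"api": "play_rows", "payload": {"series": [[0,0,0,0,0,0],[0,0,0,0,0,0],[0,0,0,0,0,0],[0,0,0,0,0,0],[0,0,0,0,0,0],[0,0,0,0,0,0],[0,0,0,0,0,0],[0,0,0,0,0,0],[0,0,0,0,0,0],[0,0,0,0,0,0],[0,0,0,0,0,0],[0,0,0,0,0,0]]}}

```text
clock: 20.03
position: [478.8, -67.7, 306.3]
ee_rot: [-0.629, 0.777, 0.0, -0.0]
contact_force: [-0.2, -0.5, 1.2]
gripper_width: 85.3
grasp_force: 0.0
```

```bash
python3 - <<'E'
from h import *
snap("side","pics/s7.png")
for f in("side0","s6","s7"):
    im=np.load(f"pics/{f}.png.npz")["image"].astype(int)
    b=((im[:,:,2]>im[:,:,0]+50)&(im[:,:,2]>90)).astype(np.uint8)
    k,lab,st,ce=cv2.connectedComponentsWithStats(b); l=lab[180,246]
    cs,_=cv2.findContours((lab==l).astype(np.uint8),0,2); c=max(cs,key=cv2.contourArea)
    print(f,cv2.approxPolyDP(cv2.convexHull(c),5,True)[:,0].tolist())
E
```

```text
side0 [[304, 166], [204, 213], [185, 184], [281, 148]]
s6 [[304, 165], [206, 213], [185, 185], [271, 151], [286, 150]]
s7 [[304, 165], [206, 213], [185, 185], [271, 151], [286, 150]]
```

Level and still.

```bash
python3 -c "from bench import *; print(job_done())"
```

```text
the job is handed in; nothing more can be done
None
```

I handed the job in at about 20 s: one steel spigot stands upright in each yellow pocket, the tray is level and still in the last camera check, and the brass spigot, green plug and magnet were not touched; no verdict came back.

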